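Third hand: index the turntable and hold the solar box on the sprung stop

TASK

Turn the small black assembly turntable (the orange post is its handle) until it clicks into its detent with the sprung stop on the side of the blue detent block; then pick up the white solar sensor box and bring it flat onto the deck, panel up, its plain end square and centred against the stop's blue pad and its black cable glands away from it. Push it steadily against the pad with about 7.5 N, which puts the red pointer in the middle of the green zone, never driving the stop to the end of its travel, and finish while still holding it pressed like that, as a third hand for the colleague who will screw it down. Leave the glue bottle, the green spool and the screwdriver where they are.

Things in the scene. Friction and masses are not known exactly. Their poses are not given: they have to be found in the camera images.
- stand: Fixed foot of the turntable, a dark steel disc 200 mm across bolted to the bench, with a blue detent block (30 x 34 mm, 42 mm high, sprung brass roller) 168 mm from the axis along its +x. Origin on the bench on the turntable's vertical axis; z up. It may stand turned by up to 0.3 rad about z.
- turntable (a joint): Angle of the turntable about the stand's vertical axis (rad, counter-clockwise seen from above is positive); 0 = in the detent, where deck and stand axes agree and the sprung stop is over the blue block. Starts at 0.7 to 1.5: turn it clockwise. Little friction, so it turns freely; the detent resists with up to about 3 N at the post near 0.14 rad on the way in, and pulls the table to 0 once within about 0.05 rad.
- deck (a point): Centre of the turntable's flat black deck (260 mm across, top 40 mm above the bench), on the axis at the top surface; turns with the table. Its +x points to the sprung stop, z up. On the deck at x = 95 to 115 mm stands the stop's grey fence, 104 mm wide and 44 mm above the deck; a white gauge strip (y = 41 to 52 mm, x = 47 to 97 mm) lies at 44 mm above the deck. Two thin white lines on the deck at y = +-35 mm run along x.
- post (a point): Orange upright post on the deck, the handle: 20 mm in diameter, 50 mm tall above the deck, at deck x = -100 mm, y = 0. This point is on its axis, 30 mm above the deck. Its sleeve spins freely on its pin, so it can be held tight while the table turns. It stands opposite the stop and is free all round.
- stop (a joint): Travel of the sprung stop's pad (m): 0 = out at rest, growing as it is pushed back along deck +x, end of travel 0.025. Spring: force = 2 N + 600 N/m x travel, so 7.5 N is 0.0092; the green zone is 0.005 to 0.0133 (5 to 10 N).
- pad: The blue pad of the sprung stop, 10 x 50 x 36 mm, with a red pointer on top that runs along the white gauge strip with its green zone. Its origin lies under the deck centre line; use pad_face for its place.
- pad_face (a point): Centre of the pad's flat front face, 22 mm above the deck; at rest at deck x = 55 mm, y = 0. The face looks along deck -x (x axis points into the pad).
- node: The white solar sensor box itself, its origin at the centre of its underside, axes as for node_center. Plain smooth box 100 x 58 x 44 mm (x, y, z), about 0.22 kg.
- node_center (a point): Centre of the white solar sensor box (100 mm along x, 58 mm along y, 44 mm along z; 22 mm above its underside). Dark solar panel on top (+z). Its +x end is plain; on its -x end two black cable glands stick out 13 mm, at mid height. It lies panel up on the bench, 50 mm from anything; take it across the 58 mm width.
- glue: Standing small glue bottle, 40 mm across, 85 mm tall, bystander. Origin at the centre of its underside.
- spool: Green wire spool lying flat, 56 mm across, 34 mm tall, bystander. Origin at the centre of its underside.
- driver: Yellow-handled screwdriver lying on the bench, bystander. Origin near its middle, on the bench.

How it is judged:
By the outcome, as a careful person would: the job done as asked, in the order asked, and still so for the second after the job is handed in, while the arm keeps its last pose, push and grip.
It also fails if it takes over 58 s, if anything falls off the work surface, if the arm or the gripper's body presses on something with over 40 N, if the wrist force passes 120 N, or if a joint passes its speed limit or range.

ROBOT

A 7-joint arm with a two-finger parallel gripper is mounted at the origin on the work surface. World frame = base frame: x ahead of the robot, y to its left, z up, the work surface at z = 0. Lengths are in m, angles in rad, forces in N, time in s.
With the tool pointing down it reaches from about 0.425 to 0.95 m from the base axis. Payload 4.7 kg.
Tool frame: the origin (TCP) lies midway between the tips of the shut fingers; the grasp point (between the pads) lies 19 mm behind it; z points along the fingers, y is the line along which they close (so a half turn about z gives the same grasp; the last joint's range is limited). The gripper opens to 87 mm and grips with 3 to 60 N. Pads are 19 mm wide; open, the fingers measure 117 mm over their backs; the gripper's body (75 mm by 190 mm) begins 51 mm behind the grasp point.
Start: joints at [-1.162, 0.469, -0.049, 1.532, 0.024, 1.141, -0.082], TCP at [0.286, 0.611, 0.223] pointing down, gripper open.
Joint ranges: [-2.59, 2.59], [-0.33, 1.99], [-1.39, 1.29], [0.1, 2.45], [-1.04, 4.18], [0.21, 1.99], [-2.66, 2.66]. Speed limits (rad/s): [2.57, 2.57, 3.14, 3.14, 3.14, 3.14, 3.14].

INTERFACE

Orientations are given as a rotation vector (axis times angle).
In Python, from plant import telemetry, vision, robot gives the robot as it stands.
- The arm moves only by the shell command python3 -m creep 'ROWS'. ROWS is text: rows parted by semicolons, each of 7 numbers parted by spaces: the turn, a rotation vector about the tool's x, y, z in units of 5 degrees (1.0 is 5 degrees), then the shift along the tool's x, y, z in units of 50 mm (1.0 is 50 mm), then the finger opening in mm, from 0 to 87. A call has exactly 8 rows; each row is the pose to reach, as a shift and turn from the pose commanded when the call began, along the tool's axes at that moment; what a row does not reach only later rows make up. A row lasts 1/10 s, in which the tool goes at most 50 mm and 8.59 degrees, less where a joint would pass 70% of its speed; a pose out of reach is approached as far as the arm can. A call with a gripper value outside its range is refused whole. The fingers move at their own pace and stop on an object; the grip force is fixed at half the most. Time passes only in rows, so rows that repeat a pose let the fingers close, or fill a call up. It gives the time, the measured TCP pose, the force, the opening and the grip force at its end, in the units of the state.
- telemetry.observe(): the state, without advancing time (a new reading comes with each control period).
- vision.camera(name): name is "side" or "top" or "wrist"; returns the picture (384x512x3 uint8, blue, green, red); there is no depth.
- vision.camera_info(name): a dict with "fx", "fy", "cx", "cy" (pixels), "eye" and "attitude" of the camera in the world. Camera axes: x right, y up, looking along -z (the intrinsics and any distortion apply to the point x, -y, -z); pixel columns grow to the right and rows downward; lengths in m; the calibration is good to about 2 mm. The wrist camera is an equidistant fisheye: a pixel r from the principal point sees the ray r / f radians off the axis. A picture is of the moment at which its call begins: read the wrist's pose just before it. camera_info takes no time and is no camera call; for the wrist camera it gives the pose at the moment of the call.
- robot.job_done(): hands the job in; it is judged then, once.
The state is a dict: "clock": time; "joint_pos": joint angles; "joint_velocities": joint speeds; "effort": joint torques, N m; "eef_pos": TCP position; "ee_rot": TCP orientation; "force": force on the tool from outside, world axes, zero at the start; "wrist_torque": the same for the moment, N m; "finger_gap": finger opening in m; "grip_force": force on a finger pad.
Only numpy, scipy, OpenCV 4.12 (cv2) and the standard library are available. Lean on these libraries where they do the work, as an engineer would, in place of code of your own. Each camera call takes 0.05 s, during which the arm holds its last target. There are 200 camera calls.

## Working session

There is one attempt and no reset: what is moved stays moved. The work goes in short steps, Python scripts to look and compute and a shell command to move; the robot and the scene stay as the last step left them, time stands still between calls to the robot, and variables do not carry over. Pictures are saved under pics/ and viewed, at most 13 in all, crops included, and the job is handed in when it is done.

```bash
mkdir -p pics; ls; python3 - <<'E'
from plant import telemetry, vision, robot
import cv2,numpy as np
o=telemetry.observe();print({k:np.round(v,3).tolist() for k,v in o.items()})
for n in("side","top"):
    print(n,vision.camera_info(n)); cv2.imwrite(f"pics/{n}0.png",vision.camera(n))
E
```

```text
pics
{'clock': 0.0, 'joint_pos': [-1.162, 0.469, -0.049, 1.534, 0.024, 1.141, -0.082], 'joint_velocities': [-0.001, -0.001, 0.0, -0.001, -0.002, 0.0, -0.0], 'effort': [0.0, -50.796, -0.08, -23.617, -0.061, 0.038, 0.0], 'eef_pos': [0.286, 0.611, 0.221], 'ee_rot': [-0.682, -3.066, 0.003], 'force': [-0.048, -0.787, 0.013], 'wrist_torque': [0.062, -0.003, 0.002], 'grip_force': 0.0, 'finger_gap': 0.087}
side {'fx': 376.62412323216546, 'fy': 376.62412323216546, 'cx': 252.50719473626293, 'cy': 190.57685693068413, 'eye': array([0.50574173, 0.7993191 , 0.58249963]), 'attitude': array([ 0.09848572, -1.50415073, -2.66525836])}
top {'fx': 431.0967450359361, 'fy': 431.0967450359361, 'cx': 259.6225718053127, 'cy': 195.93854949909195, 'eye': array([ 0.3352167 , -0.05622611,  1.20257324]), 'attitude': array([ 0.1696868 , -0.15731049, -1.43694779])}
```

View pics/top0.png

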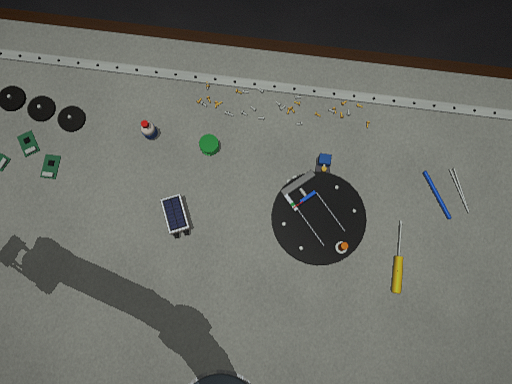

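View pics/side0.png

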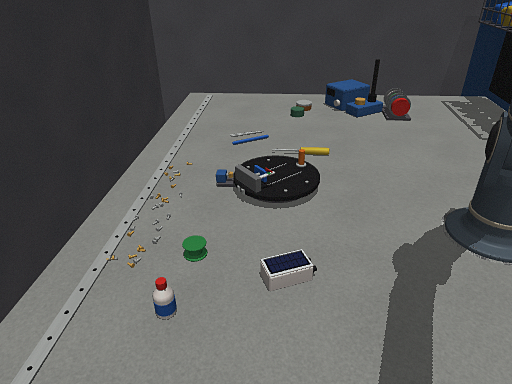

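The top view shows the deck at about (319,218), the post at (344,246), the detent block at (324,160), and the box at (175,214) with its glands at (180,234), on the robot's side. In the side view, the glue is at (164,300) and the spool at (195,248). Both stand clear of the box.

```bash
cat > h.py <<'E'
import cv2,numpy as np
from scipy.spatial.transform import Rotation as R
from plant import telemetry, vision, robot
def ray(ci,u,v,fish=False):
    x,y=(u-ci['cx'])/ci['fx'],(v-ci['cy'])/ci['fy']
    if fish:
        t=np.hypot(x,y); s=np.sin(t)/max(t,1e-9); d=np.array([x*s,-y*s,-np.cos(t)])
    else: d=np.array([x,-y,-1.])
    return R.from_rotvec(ci['attitude']).apply(d)
def onz(ci,uv,z,fish=False):
    d=ray(ci,*uv,fish); e=np.array(ci['eye']); return (e+d*(z-e[2])/d[2])
def blobs(m,amin=15):
    cs,_=cv2.findContours(m.astype(np.uint8)*255,cv2.RETR_EXTERNAL,cv2.CHAIN_APPROX_NONE)
    return sorted([c for c in cs if cv2.contourArea(c)>=amin],key=cv2.contourArea,reverse=True)
def cen(c):
    m=cv2.moments(c); return np.array([m['m10'],m['m01']])/m['m00']
def rel(p,o=None):
    "world point -> tool axes shift in units of 50mm"
    o=o or telemetry.observe()
    return R.from_rotvec(o['ee_rot']).inv().apply(np.array(p)-o['eef_pos'])/.05
E
python3 - <<'E'
from h import *
im=cv2.imread('pics/top0.png');ci=vision.camera_info('top')
hsv=cv2.cvtColor(im,cv2.COLOR_BGR2HSV);H,S,V=cv2.split(hsv)
def show(n,m,z,k=3):
    for c in blobs(m)[:k]:
        q=cen(c);print(n,cv2.contourArea(c),q.round(1),onz(ci,q,z).round(4))
show('blue',(H>100)&(H<125)&(S>130)&(V>60),.042,5)
show('orange',(H>5)&(H<18)&(S>150)&(V>120),.09)
show('green',(H>50)&(H<75)&(S>120),.034)
show('yellow',(H>22)&(H<32)&(S>150),.02)
# deck
m=(V<60).astype(np.uint8); m[:130]=0;m[:,:265]=0;m[:,375:]=0;m[275:]=0
c=blobs(m)[0];h=cv2.convexHull(c)
P=np.array([onz(ci,q[0],.04)[:2] for q in h]); 
(x,y),r=cv2.minEnclosingCircle(P.astype(np.float32));A=np.c_[2*P,np.ones(len(P))];s=np.linalg.lstsq(A,(P**2).sum(1),rcond=None)[0];print('deck',x,y,r,s[:2],np.sqrt(s[2]+s[0]**2+s[1]**2))
# box top
m=np.zeros_like(V);roi=(slice(180,245),slice(150,205))
m[roi]=(((V>150)|((H>105)&(H<130)&(S>60)))[roi])
c=blobs(m)[0];rc=cv2.minAreaRect(c);print(rc)
b=np.array([onz(ci,q,.044)[:2] for q in cv2.boxPoints(rc)]);print(b.round(4),b.mean(0),[np.linalg.norm(b[i]-b[i-1]).round(4) for i in range(4)])
big=cv2.resize(im[120:290,130:400],None,fx=2.9,fy=2.9,interpolation=cv2.INTER_CUBIC);cv2.imwrite('pics/crop.png',big)
E
```

```text
blue 157.0 [436.7 194.5] [ 0.6505 -0.5154  0.042 ]
blue 97.0 [324.6 158.9] [ 0.7126 -0.1981  0.042 ]
blue 54.5 [308.2 195.7] [ 0.6014 -0.1634  0.042 ]
orange 29.5 [344. 245.] [ 0.4728 -0.2643  0.09  ]
green 293.0 [208.7 144.3] [0.7157 0.132  0.034 ]
green 197.5 [ 27.3 140.3] [0.6611 0.645  0.034 ]
green 53.5 [ 50.3 164.4] [0.5998 0.564  0.034 ]
yellow 290.5 [397.1 274.6] [ 0.4202 -0.4269  0.02  ]
deck 0.5485545992851257 -0.1972125619649887 0.1313098669052124 [ 0.54634996 -0.19766978] 0.12878912166319537
((174.08309936523438, 213.19912719726562), (35.65016555786133, 20.715635299682617), 74.47589111328125)
[[0.5399 0.2408]
 [0.5623 0.1891]
 [0.4718 0.1478]
 [0.45   0.1987]] [0.50600572 0.19410318] [np.float64(0.0993), np.float64(0.0563), np.float64(0.0996), np.float64(0.0553)]
```

View pics/crop.png

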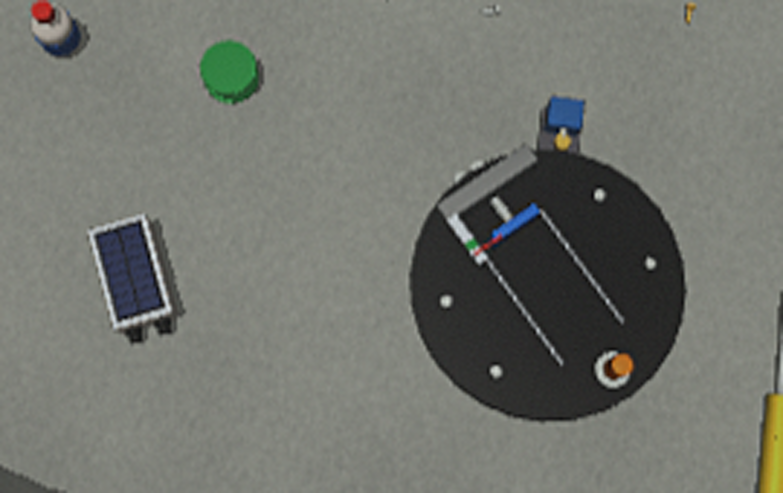

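The deck centre is about (0.547,-0.198) and the stand yaw is about 0. The post sits at a radius of 0.100, so the deck angle is about +0.73. The box measures 99 × 56 mm, centred at (0.506,0.194) with yaw about 25°. These figures agree with the given sizes. I'll swing towards the table with tool x aligned to world x.

```bash
python3 -m creep '0 0 1 -0.4 -0.3 0 87;0 0 2.4 -1.1 -0.8 0 87;0 0 4 -1.9 -1.4 0 87;0 0 5.5 -2.7 -2.0 0 87;0 0 7 -3.5 -2.6 0 87;0 0 8.5 -4.3 -3.2 0 87;0 0 10 -5 -3.8 0 87;0 0 11 -5.5 -4.2 0 87'; python3 - <<'E'
from h import *
o=telemetry.observe();Rm=R.from_rotvec(o['ee_rot']).as_matrix();print(Rm.round(3),rel([.49,-.05,.221],o),o['joint_pos'])
E
```

```text
clock: 0.9
eef_pos: [0.4474, 0.3006, 0.2224]
ee_rot: [2.03, 2.396, -0.001]
force: [-0.4, -0.2, -0.4]
finger_gap: 0.0867
grip_force: 0.0
[[-0.164  0.986 -0.   ]
 [ 0.986  0.164 -0.001]
 [-0.001 -0.    -1.   ]] [-7.05687173 -0.30967183  0.0364205 ] [-0.87376367  0.24694712  0.244808    1.86903807 -0.06791297  1.0344682
 -0.43642717]
```

```bash
python3 -m creep '0 0 1.4 -0.6 0 0 87;0 0 2.8 -1.4 0 0 87;0 0 4.3 -2.3 0 0 87;0 0 5.8 -3.2 -0.1 0 87;0 0 7.3 -4.1 -0.1 0 87;0 0 8.8 -5 -0.2 0 87;0 0 10.2 -5.9 -0.2 0 87;0 0 11.5 -6.5 -0.3 0 87'; python3 - <<'E'
from h import *
o=telemetry.observe();Rm=R.from_rotvec(o['ee_rot']).as_matrix();print(Rm.round(3),rel([.473,-.264,.18],o),o['joint_pos'])
E
```

```text
clock: 1.7
eef_pos: [0.4874, -0.0216, 0.2226]
ee_rot: [2.933, 1.124, 0.001]
force: [0.3, -0.3, 0.0]
finger_gap: 0.0868
grip_force: 0.0
[[ 0.744  0.668  0.001]
 [ 0.668 -0.744 -0.001]
 [-0.     0.001 -1.   ]] [-3.45538407  3.41282186  0.85585294] [-0.55586009  0.16980315  0.5862617   1.99172581 -0.10978299  1.01008659
 -0.756455  ]
```

```bash
python3 -m creep '0 0 1.4 -0.5 0.5 0.1 87;0 0 2.8 -1.1 1.1 0.3 87;0 0 4.2 -1.7 1.7 0.5 87;0 0 5.6 -2.3 2.3 0.6 87;0 0 6.8 -2.8 2.8 0.6 87;0 0 7.6 -3.2 3.1 0.6 87;0 0 8.1 -3.4 3.3 0.6 87;0 0 8.1 -3.4 3.3 0.6 87'; python3 - <<'E'
from h import *
o=telemetry.observe();Rm=R.from_rotvec(o['ee_rot']).as_matrix();print(Rm.round(3),rel([.473,-.264,.051],o),o['joint_pos'])
im=vision.camera('wrist');print(vision.camera_info('wrist'));cv2.imwrite('pics/w1.png',im)
E
```

```text
clock: 2.5
eef_pos: [0.4726, -0.2562, 0.1924]
ee_rot: [3.14, 0.048, -0.001]
force: [-0.2, -0.4, 0.1]
finger_gap: 0.087
grip_force: 0.0
[[ 1.     0.03  -0.   ]
 [ 0.03  -1.    -0.001]
 [-0.001  0.001 -1.   ]] [0.00432764 0.1544056  2.8277674 ] [-0.21325413  0.34151977  0.79744696  1.92885997 -0.28981567  0.98910024
 -0.82351842]
{'fx': 297.3186396354542, 'fy': 297.3186396354542, 'cx': 260.35533885380414, 'cy': 196.52022899307255, 'eye': array([ 0.54588968, -0.25234707,  0.35391267]), 'attitude': array([-0.21666575,  0.2084541 , -1.52650583])}
```

View pics/w1.png

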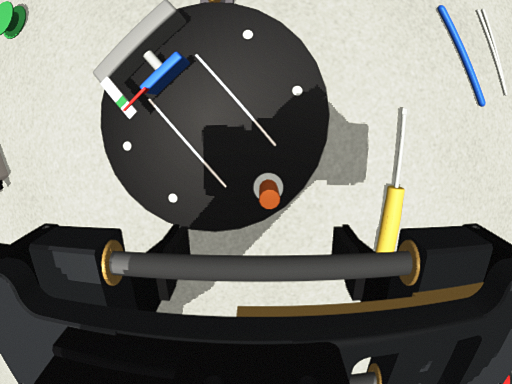

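The post top is at (269,199) with its base ring at (268,186). The deck disc and the white lines are clear, and the block is just cut off at the top. I'll refine the post, axis and angle from this view.

```bash
python3 - <<'E'
from h import *
ci=vision.camera_info('wrist');im=cv2.imread('pics/w1.png');H,S,V=cv2.split(cv2.cvtColor(im,cv2.COLOR_BGR2HSV))
c=blobs((H>3)&(H<18)&(S>120)&(V>150))
c=[k for k in c if cen(k)[1]<220][0];q=cen(k:=c);print(q,cv2.contourArea(c),onz(ci,q,.09,True))
# deck rim: points on hull of dark region, left/right arcs
m=((V<75)|(S>150)).astype(np.uint8);m[205:]=0
m=cv2.morphologyEx(m,cv2.MORPH_OPEN,np.ones((5,5)))
pts=[]
for v in range(60,200,4):
    row=np.where(V[v,:200]<60)[0]
    if v>85 and len(row): pts.append((row[0],v))
for v in range(20,90,4):
    row=np.where(V[v,200:400]<60)[0]
    if len(row): pts.append((200+row[-1],v))
P=np.array([onz(ci,q,.04,True)[:2] for q in pts])
for _ in range(4):
    s=np.linalg.lstsq(np.c_[2*P,np.ones(len(P))],(P**2).sum(1),rcond=None)[0];r=np.sqrt(s[2]+s[0]**2+s[1]**2);e=abs(np.hypot(*(P-s[:2]).T)-r);P=P[e<max(.0015,2*np.median(e))]
print('deck',s[:2],r,len(P),e.max())
for a,b in(((150,100),(226,187)),((196,56),(275,145))):
    A,B=onz(ci,a,.041,True),onz(ci,b,.041,True);print('line',A[:2],B[:2],np.degrees(np.arctan2(*(A-B)[1::-1])))
    d=(A-B)[:2]/np.linalg.norm((A-B)[:2]);print(' off',np.cross(d,A[:2]-s[:2]))
E
```

```text
[269.24925462 198.84317233] 279.5 [ 0.47035871 -0.26330781  0.09      ]
deck [ 0.54368629 -0.19652855] 0.12718062694564292 42 0.0010161769277608201
line [ 0.56310549 -0.13231341] [ 0.46812612 -0.21779049] 41.985759669614495
 off 0.03474143081233706
line [ 0.60949809 -0.18273894] [ 0.51546728 -0.26901163] 42.536191639683274
 off -0.03433156508095392<stdin>:21: DeprecationWarning: Arrays of 2-dimensional vectors are deprecated. Use arrays of 3-dimensional vectors instead. (deprecated in NumPy 2.0)
```

```bash
python3 -m creep '0 0 0.1 0 0.1 0.3 87;0 0 0.3 0 0.15 0.8 87;0 0 0.3 -0.02 0.15 1.3 87;0 0 0.3 -0.02 0.15 1.8 87;0 0 0.3 -0.02 0.15 2.3 87;0 0 0.3 -0.02 0.15 2.65 87;0 0 0.3 -0.02 0.15 2.8 87;0 0 0.3 -0.02 0.15 2.8 87' && python3 -m creep '0 0 0 0 0 0 50;0 0 0 0 0 0 30;0 0 0 0 0 0 15;0 0 0 0 0 0 10;0 0 0 0 0 0 10;0 0 0 0 0 0 10;0 0 0 0 0 0 10;0 0 0 0 0 0 10'
```

```text
clock: 3.35
eef_pos: [0.4719, -0.2608, 0.0511]
ee_rot: [-3.14, -0.014, 0.004]
force: [0.8, 1.3, 0.0]
finger_gap: 0.0872
grip_force: 0.0
clock: 4.15
eef_pos: [0.4724, -0.2621, 0.0525]
ee_rot: [-3.141, -0.011, 0.0]
force: [0.4, -0.1, 0.1]
finger_gap: 0.0312
grip_force: 0.0
```

```bash
python3 -m creep '0 0 0 0 0 0 10;0 0 0 0 0 0 10;0 0 0 0 0 0 10;0 0 0 0 0 0 10;0 0 0 0 0 0 10;0 0 0 0 0 0 10;0 0 0 0 0 0 10;0 0 0 0 0 0 10'
```

```text
clock: 4.95
eef_pos: [0.4722, -0.2625, 0.0525]
ee_rot: [3.141, 0.011, -0.0]
force: [-1.7, -2.4, 1.1]
finger_gap: 0.0191
grip_force: 30.0
```

```bash
python3 -m creep '0 0 0 -0.07 -0.09 0 10;0 0 0 -0.14 -0.17 0 10;0 0 0 -0.2 -0.25 0 10;0 0 0 -0.25 -0.34 0 10;0 0 0 -0.3 -0.44 0 10;0 0 0 -0.35 -0.53 0 10;0 0 0 -0.39 -0.63 0 10;0 0 0 -0.42 -0.73 0 10'
```

```text
clock: 5.75
eef_pos: [0.4521, -0.2248, 0.0526]
ee_rot: [-3.141, -0.013, -0.002]
force: [4.6, 0.4, -2.4]
finger_gap: 0.019
grip_force: 30.0
```

```bash
python3 -m creep '0 0 0 -0.02 -0.1 0 10;0 0 0 -0.03 -0.2 0 10;0 0 0 -0.04 -0.3 0 10;0 0 0 -0.05 -0.4 0 10;0 0 0 -0.05 -0.5 0 10;0 0 0 -0.05 -0.59 0 10;0 0 0 -0.05 -0.59 0 10;0 0 0 -0.05 -0.59 0 10'; python3 - <<'E'
from h import *
im=vision.camera('top');cv2.imwrite('pics/top1.png',im);cv2.imwrite('pics/w2.png',vision.camera('wrist'));print(vision.camera_info('wrist'))
E
```

```text
clock: 6.55
eef_pos: [0.4484, -0.1968, 0.0526]
ee_rot: [3.141, 0.011, 0.0]
force: [3.3, -3.0, -3.2]
finger_gap: 0.0193
grip_force: 30.0
{'fx': 297.3186396354542, 'fy': 297.3186396354542, 'cx': 260.35533885380414, 'cy': 196.52022899307255, 'eye': array([ 0.52107461, -0.19667843,  0.21429591]), 'attitude': array([-0.21504562,  0.21041711, -1.55353077])}
```

View pics/w2.png

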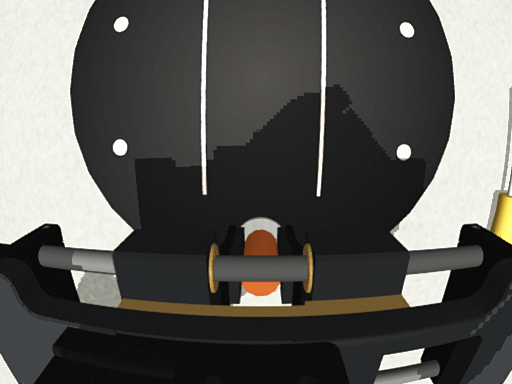

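The post is held with both lines visible, running up from (205,192) and (319,194). I'll measure the deck angle against the block direction.

```bash
python3 - <<'E'
from h import *
ci=vision.camera_info('wrist');im=cv2.imread('pics/w2.png');V=im.max(2)
for c0 in((195,215),(310,332)):
    P=[]
    for v in range(2,188,4):
        r=V[v,c0[0]:c0[1]].astype(float);r=np.where(r>140,r,0)
        if r.sum()>0:P.append(onz(ci,((r*np.arange(*c0)).sum()/r.sum(),v),.0405,True)[:2])
    P=np.array(P);f=np.polyfit(P[:,0],P[:,1],1);print('line',np.degrees(np.arctan(f[0])),np.polyval(f,.545),P[:,0].min(),P[:,0].max(),len(P))
im=cv2.imread('pics/top1.png');ci=vision.camera_info('top');H,S,V=cv2.split(cv2.cvtColor(im,cv2.COLOR_BGR2HSV))
m=(H>100)&(H<125)&(S>130)&(V>60);m[:,:270]=0;m[:,380:]=0
for c in blobs(m):
    r=cv2.minAreaRect(c);print(cen(c),r,onz(ci,cen(c),.042),onz(ci,cen(c),.082));b=np.array([onz(ci,q,.042)[:2] for q in cv2.boxPoints(r)]);print(b.round(4))
cv2.imwrite('pics/c2.png',cv2.resize(im[135:275,250:390],None,fx=4,fy=4,interpolation=cv2.INTER_CUBIC))
E
```

```text
line -0.5603259049819128 -0.16364982928870847 0.4791571265000769 0.5922320432632466 47
line -0.5630225381751169 -0.23343325115474092 0.4796230410745855 0.5932240611355711 47
[324.6185567  158.93298969] ((324.5, 159.0), (10.0, 11.0), 90.0) [ 0.71242627 -0.19833119  0.042     ] [ 0.69942547 -0.19343344  0.082     ]
[[ 0.7248 -0.1812]
 [ 0.7288 -0.212 ]
 [ 0.6996 -0.2147]
 [ 0.6957 -0.1841]]
[323.45535714 192.93154762] ((322.65386962890625, 193.26922607421875), (18.977313995361328, 5.829632759094238), 7.125016689300537) [ 0.61461355 -0.2044984   0.042     ] [ 0.60498394 -0.19938809  0.082     ]
[[ 0.6051 -0.1761]
 [ 0.6216 -0.1764]
 [ 0.6217 -0.2287]
 [ 0.6051 -0.2283]]
```

View pics/c2.png

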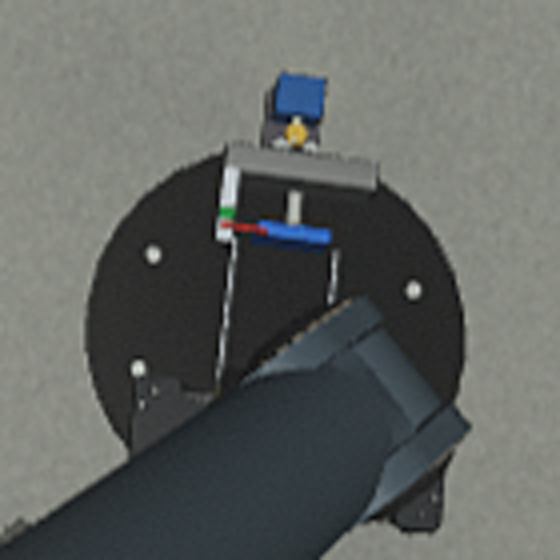

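The deck angle is within about 0.5° of the block direction. I'll release the post, let the detent settle it, and lift to check.

```bash
python3 -m creep '0 0 0 0 0 0 30;0 0 0 0 0 0 45;0 0 0 0 0 0 60;0 0 0 0 0 0 60;0 0 0 0 0 0 60;0 0 0 0 0 0 60;0 0 0 0 0 0 60;0 0 0 0 0 0 60'&&python3 -m creep '0 0 0 0 0 -0.2 60;0 0 0 0 0 -0.6 70;0 0 0 0 0 -1.1 87;0 0 0 0 0 -1.6 87;0 0 0 0 0 -2.1 87;0 0 0 0 0 -2.5 87;0 0 0 0 0 -2.7 87;0 0 0 0 0 -2.7 87'
python3 - <<'E'
from h import *
ci=vision.camera_info('wrist');im=vision.camera('wrist');cv2.imwrite('pics/w3.png',im);print(ci)
print(telemetry.observe()['eef_pos'])
E
```

```text
clock: 7.45
eef_pos: [0.4484, -0.1963, 0.0525]
ee_rot: [-3.141, -0.011, 0.0]
force: [-0.5, 0.0, 0.7]
finger_gap: 0.0594
grip_force: 0.0
clock: 8.25
eef_pos: [0.4492, -0.1966, 0.1889]
ee_rot: [-3.142, -0.012, -0.005]
force: [0.2, -0.4, 0.1]
finger_gap: 0.0869
grip_force: 0.0
{'fx': 297.3186396354542, 'fy': 297.3186396354542, 'cx': 260.35533885380414, 'cy': 196.52022899307255, 'eye': array([ 0.52140156, -0.19639884,  0.35081415]), 'attitude': array([-0.21224097,  0.20862694, -1.55285534])}
[ 0.44851037 -0.19613063  0.18774228]
```

View pics/w3.png

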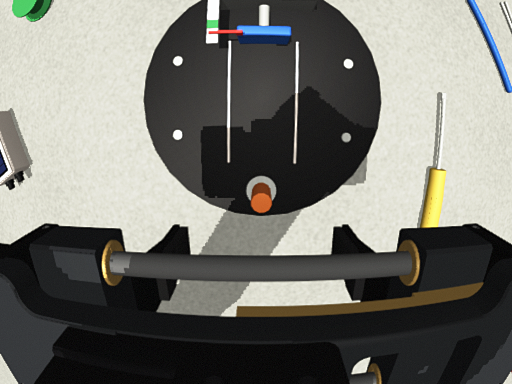

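The lines are at columns 229 and 297, the post top is at (261,201), and the pad is at (264,34) with the red pointer at the start of the strip. I'll measure the settled angle and axis.

```bash
python3 - <<'E'
from h import *
ci=vision.camera_info('wrist');im=cv2.imread('pics/w3.png');V=im.max(2)
for c0 in((222,236),(289,303)):
    P=[]
    for v in range(48,160,3):
        r=V[v,c0[0]:c0[1]].astype(float);r=np.where(r>120,r,0)
        if r.sum()>0:P.append(onz(ci,((r*np.arange(*c0)).sum()/r.sum(),v),.0405,True)[:2])
    P=np.array(P);f=np.polyfit(P[:,0],P[:,1],1);print('line',np.degrees(np.arctan(f[0])),np.polyval(f,.545),P[:,0].min(),P[:,0].max())
pts=[]
for v in range(40,190,4):
    row=np.where(V[v,120:400]<60)[0]+120; pts+=[(row[0],v)]+([(row[-1]+1,v)] if v<120 else [])
P=np.array([onz(ci,q,.04,True)[:2] for q in pts])
for _ in range(4):
    s=np.linalg.lstsq(np.c_[2*P,np.ones(len(P))],(P**2).sum(1),rcond=None)[0];r=np.sqrt(s[2]+s[0]**2+s[1]**2);e=abs(np.hypot(*(P-s[:2]).T)-r);P=P[e<max(.0015,2*np.median(e))]
print('deck',s[:2],r,len(P))
H,S,VV=cv2.split(cv2.cvtColor(im,cv2.COLOR_BGR2HSV))
c=[k for k in blobs((H>3)&(H<18)&(S>120)&(VV>150)) if cen(k)[1]<220][0];print('post',cen(c),onz(ci,cen(c),.09,True))
m=(H>100)&(H<125)&(S>130);m[60:]=0;m[:,:200]=0;m[:,320:]=0
c=blobs(m)[0];x,y,w,h=cv2.boundingRect(c);print('pad',x,y,w,h,'front bottom',[onz(ci,(u,y+h),.044,True)[:2] for u in(x,x+w)])
# box next look target
o=telemetry.observe();print('to box',rel([.506,.194,.19],o),R.from_rotvec(o['ee_rot']).as_matrix().round(3)[:, 1],o['joint_pos'].round(2))
E
```

```text
line -0.5248337641170061 -0.16330149147439954 0.4760232353969245 0.593390292910158
line -0.43301313335577457 -0.23290562087306815 0.47658513397605184 0.5941741928858917
deck [ 0.54246111 -0.198694  ] 0.12704964567068572 57
post [260.95547945 202.2597032 ] [ 0.44365489 -0.1974122   0.09      ]
pad 236 25 56 20 front bottom [array([ 0.5956728 , -0.17097473]), array([ 0.59638232, -0.22784803])]
to box [ 1.20898702 -7.79368465 -0.04067636] [ 0.008 -1.    -0.   ] [-0.38  0.26  0.85  2.04 -0.24  0.94 -0.97]
```

```bash
python3 -m creep '0 0 0 0.3 -0.5 0 87;0 0 -0.6 0.6 -1.4 0 87;0 0 -1.4 0.8 -2.3 0 87;0 0 -2.2 1 -3.3 0 87;0 0 -3 1.2 -4.3 0 87;0 0 -3.8 1.2 -5.3 0 87;0 0 -4.4 1.2 -6.2 0 87;0 0 -4.9 1.2 -7 0 87'; python3 -m creep '0 0 0 0 -0.3 0 87;0 0 0 0 -0.3 0 87;0 0 0 0 -0.3 0 87;0 0 0 0 -0.3 0 87;0 0 0 0 -0.3 0 87;0 0 0 0 -0.3 0 87;0 0 0 0 -0.3 0 87;0 0 0 0 -0.3 0 87'; python3 - <<'E'
from h import *
o=telemetry.observe();print(R.from_rotvec(o['ee_rot']).as_matrix().round(3),rel([.506,.194,.01],o),o['joint_pos'].round(2))
ci=vision.camera_info('wrist');im=vision.camera('wrist');cv2.imwrite('pics/w4.png',im);print(ci)
E
```

```text
clock: 9.1
eef_pos: [0.5046, 0.1568, 0.186]
ee_rot: [3.066, 0.684, -0.004]
force: [1.2, -0.3, -0.1]
finger_gap: 0.0871
grip_force: 0.0
clock: 9.9
eef_pos: [0.4996, 0.1675, 0.1876]
ee_rot: [-3.068, -0.677, -0.0]
force: [0.2, 0.1, -0.2]
finger_gap: 0.0867
grip_force: 0.0
[[ 0.907  0.421  0.   ]
 [ 0.421 -0.907  0.   ]
 [ 0.    -0.    -1.   ]] [ 0.33819841 -0.42753778  3.55213727] [-0.9   0.29  0.61  1.95 -0.21  0.96 -1.33]
{'fx': 297.3186396354542, 'fy': 297.3186396354542, 'cx': 260.35533885380414, 'cy': 196.52022899307255, 'eye': array([0.56556397, 0.19779101, 0.34934311]), 'attitude': array([-0.24216573,  0.1537663 , -1.12880353])}
```

View pics/w4.png

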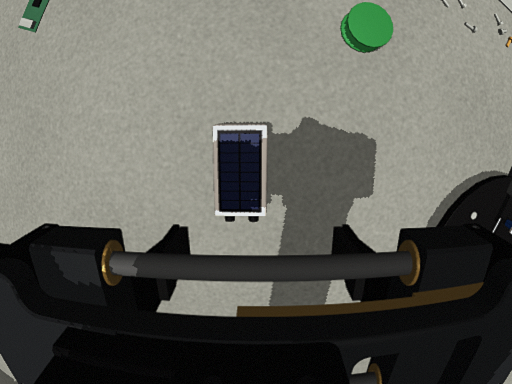

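The box appears upright in the image, with its top spanning about (215,126) to (266,214) and the glands at the bottom. I'll refine it from the panel and the white frame.

```bash
python3 - <<'E'
from h import *
ci=vision.camera_info('wrist');im=cv2.imread('pics/w4.png');H,S,V=cv2.split(cv2.cvtColor(im,cv2.COLOR_BGR2HSV))
roi=np.zeros_like(V,bool);roi[115:218,205:275]=1
for n,m in(('panel',(H>105)&(H<135)&(S>70)&(V<130)),('frame',((V>205)|((H>105)&(H<135)&(S>70))))):
    m=cv2.morphologyEx((m&roi).astype(np.uint8),cv2.MORPH_CLOSE,np.ones((5,5)))
    c=blobs(m)[0]; P=np.array([onz(ci,q[0],.044,True)[:2] for q in c]).astype(np.float32)*1000
    r=cv2.minAreaRect(P);b=cv2.boxPoints(r);print(n,np.round(r[0],1),np.round(r[1],1),r[2],cv2.boundingRect(c))
    print(rel([r[0][0]/1e3,r[0][1]/1e3,.01]))
E
```

```text
panel [502.9 192.7] [82.6 42.8] 24.485660552978516 (219, 133, 42, 78)
[ 0.2703948  -0.42933866  3.55259514]
frame [503.  192.8] [99.  54.7] 24.430444717407227 (213, 125, 54, 93)
[ 0.27236786 -0.42940998  3.55259566]
```

```bash
python3 -m creep '0 0 0.1 0.2 -0.3 0.3 87;0 0 0.1 0.3 -0.43 0.8 87;0 0 0.1 0.3 -0.43 1.4 87;0 0 0.1 0.3 -0.43 2 87;0 0 0.1 0.3 -0.43 2.6 87;0 0 0.1 0.3 -0.43 3.2 87;0 0 0.1 0.3 -0.43 3.5 87;0 0 0.1 0.3 -0.43 3.55 87'; python3 -m creep '0 0 0 0 0 0 75;0 0 0 0 0 0 66;0 0 0 0 0 0 62;0 0 0 0 0 0 60;0 0 0 0 0 0 55;0 0 0 0 0 0 50;0 0 0 0 0 0 50;0 0 0 0 0 0 50'
```

```text
clock: 10.75
eef_pos: [0.5031, 0.1931, 0.0085]
ee_rot: [3.07, 0.664, -0.005]
force: [-0.9, -0.1, -0.1]
finger_gap: 0.0869
grip_force: 0.0
clock: 11.55
eef_pos: [0.5043, 0.1938, 0.0106]
ee_rot: [-3.07, -0.664, -0.001]
force: [-1.1, 1.1, 5.3]
finger_gap: 0.058
grip_force: 30.0
```

```bash
python3 -m creep '0 0 0 0 0 -0.1 50;0 0 0 0 0 -0.4 50;0 0 0 0 0 -0.8 50;0 0 0 0 0 -1.3 50;0 0 0 0 0 -1.8 50;0 0 0 0 0 -2.3 50;0 0 0 0 0 -2.6 50;0 0 0 0 0 -2.7 50';python3 - <<'E'
from h import *
o=telemetry.observe();print(o['grip_force'],R.from_rotvec(o['ee_rot']).as_matrix().round(3),rel([.53,-.198,.15],o),o['joint_pos'].round(2))
E
```

```text
clock: 12.35
eef_pos: [0.505, 0.1937, 0.1474]
ee_rot: [-3.069, -0.664, -0.006]
force: [0.2, -0.1, -1.9]
finger_gap: 0.0578
grip_force: 30.0
29.999734866432846 [[ 0.911  0.413  0.003]
 [ 0.413 -0.911  0.002]
 [ 0.004 -0.001 -1.   ]] [-2.78179155  7.34074562 -0.06653964] [-0.91  0.37  0.59  1.96 -0.27  0.88 -1.33]
```

```bash
python3 -m creep '0 0 0.2 -0.2 0.4 0 50;0 0 0.9 -0.5 1.2 0 50;0 0 1.7 -0.8 2.1 0 50;0 0 2.5 -1.2 3 0 50;0 0 3.3 -1.5 3.9 0 50;0 0 4.1 -1.9 4.8 0 50;0 0 4.6 -2.2 5.7 0 50;0 0 5 -2.5 6.5 0 50';python3 -m creep '0 0 0 0 0.4 0 50;0 0 0 0 0.6 0 50;0 0 0 0 0.6 0 50;0 0 0 0 0.6 0 50;0 0 0 0 0.6 0 50;0 0 0 0 0.6 0 50;0 0 0 0 0.6 0 50;0 0 0 0 0.6 0 50';python3 - <<'E'
from h import *
o=telemetry.observe();print(R.from_rotvec(o['ee_rot']).as_matrix().round(4),rel([.53,-.198,.051],o),o['joint_pos'].round(2))
E
```

```text
clock: 13.15
eef_pos: [0.5229, -0.1574, 0.1444]
ee_rot: [3.141, -0.023, -0.003]
force: [0.3, 0.1, -2.2]
finger_gap: 0.0576
grip_force: 30.0
clock: 13.95
eef_pos: [0.5245, -0.1834, 0.145]
ee_rot: [-3.141, 0.014, -0.0]
force: [-0.1, 0.1, -1.6]
finger_gap: 0.0576
grip_force: 30.0
[[ 1.0e+00 -9.1e-03  1.0e-04]
 [-9.1e-03 -1.0e+00  3.0e-04]
 [ 1.0e-04 -3.0e-04 -1.0e+00]] [0.11325204 0.29084519 1.88063099] [-0.31  0.43  0.75  1.93 -0.37  0.91 -0.96]
```

```bash
python3 -m creep '0 0 0 0.05 0.15 0.1 50;0 0 0 0.1 0.28 0.4 50;0 0 0 0.1 0.28 0.7 50;0 0 0 0.1 0.28 1 50;0 0 0 0.1 0.28 1.2 50;0 0 0 0.1 0.28 1.3 50;0 0 0 0.1 0.28 1.3 50;0 0 0 0.1 0.28 1.3 50';python3 - <<'E'
from h import *
o=telemetry.observe();print(R.from_rotvec(o['ee_rot']).as_matrix().round(4)[:,0],rel([.53,-.198,.051],o))
print(vision.camera_info('wrist'));cv2.imwrite('pics/w5.png',vision.camera('wrist'));cv2.imwrite('pics/top2.png',vision.camera('top'))
E
```

```text
clock: 14.75
eef_pos: [0.5295, -0.1982, 0.0802]
ee_rot: [3.141, -0.016, 0.001]
force: [-0.5, 0.5, -1.3]
finger_gap: 0.0578
grip_force: 30.0
[ 9.999e-01 -1.020e-02  5.000e-04] [ 0.01049294 -0.00498387  0.58434176]
{'fx': 297.3186396354542, 'fy': 297.3186396354542, 'cx': 260.35533885380414, 'cy': 196.52022899307255, 'eye': array([ 0.60209042, -0.19932864,  0.24199945]), 'attitude': array([-0.21303482,  0.21285385, -1.57019331])}
```

View pics/w5.png

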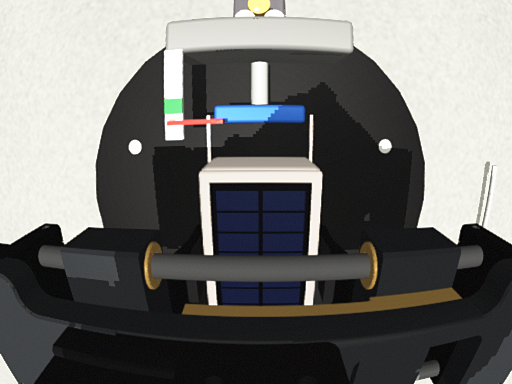

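The pad is at (260,114), the lines are at columns 208 and 311, and the detent roller is at (259,4). The box's far top edge is at about row 160, spanning columns 203 to 320. I'll check the centring numerically.

```bash
python3 - <<'E'
from h import *
ci=vision.camera_info('wrist');im=cv2.imread('pics/w5.png');H,S,V=cv2.split(cv2.cvtColor(im,cv2.COLOR_BGR2HSV))
m=(H>95)&(H<125)&(S>130)&(V>80);m[140:]=0;m[:90]=0
c=blobs(m)[0];x,y,w,h=cv2.boundingRect(c);print('pad',x,y,w,h,[onz(ci,(u,y+4),.08,True)[:2].round(4) for u in(x,x+w)])
m=((H>18)&(H<32)&(S>130)&(V>120));m[25:]=0;c=blobs(m,5)[0];print('roller',cen(c),onz(ci,cen(c),.03,True).round(4))
for v in(130,145):
    r=np.where(V[v,195:330]>140)[0]+195;l=r[r<235].mean();k=r[r>290].mean();print('lines',v,l,k,onz(ci,(l,v),.0405,True).round(4),onz(ci,(k,v),.0405,True).round(4))
for v in(185,200,215):
    b=(H>105)&(H<135)&(S>70); r=np.where(b[v,200:325])[0]+200;print('panel',v,r.min(),r.max()+1,[onz(ci,(u,v),.1145,True)[:2].round(4) for u in(r.min(),r.max()+1)])
E
```

```text
pad 214 104 91 19 [array([ 0.6073, -0.1745]), array([ 0.6068, -0.2238])]Traceback (most recent call last):
  File "<stdin>", line 5, in <module>
IndexError: list index out of range
```

```bash
python3 - <<'E'
from h import *
ci=vision.camera_info('wrist');im=cv2.imread('pics/w5.png');H,S,V=cv2.split(cv2.cvtColor(im,cv2.COLOR_BGR2HSV))
print('roller',onz(ci,(259,4),.03,True).round(4))
for v in(130,145):
    r=np.where(V[v,195:330]>140)[0]+195;l=r[r<235].mean();k=r[r>290].mean();print('lines',v,l,k,onz(ci,(l,v),.0405,True).round(4),onz(ci,(k,v),.0405,True).round(4))
for v in(195,205,215,240):
    b=(H>105)&(H<135)&(S>50); r=np.where(b[v,200:325])[0]+200;print('panel',v,r.min(),r.max()+1,[onz(ci,(u,v),.1145,True)[:2].round(4) for u in(r.min(),r.max()+1)])
E
```

```text
roller [ 0.6864 -0.1995  0.03  ]
lines 130 208.0 310.5 [ 0.5936 -0.1639  0.0405] [ 0.5929 -0.2337  0.0405]
lines 145 208.5 310.5 [ 0.5833 -0.1639  0.0405] [ 0.5826 -0.2338  0.0405]
panel 195 212 310 [array([ 0.5677, -0.1774]), array([ 0.5672, -0.2215])]
panel 205 214 310 [array([ 0.563 , -0.1781]), array([ 0.5625, -0.2217])]
panel 215 212 309 [array([ 0.5582, -0.1769]), array([ 0.5577, -0.2214])]
panel 240 214 308 [array([ 0.5456, -0.1771]), array([ 0.5452, -0.2215])]
```

The pad, lines and box all centre at y ≈ -0.199, within 1 mm. The roller direction is -0.6°, which matches the deck's -0.5°, so the table is in its detent. Lowering onto the deck.

```bash
python3 -m creep '0 0 0 0 -0.01 0.1 50;0 0 0 0 -0.01 0.25 50;0 0 0 0 -0.01 0.4 50;0 0 0 0 -0.01 0.5 50;0 0 0 0 -0.01 0.54 50;0 0 0 0 -0.01 0.57 50;0 0 0 0 -0.01 0.59 50;0 0 0 0 -0.01 0.6 50'; python3 -m creep '0 0 0 0 0 0 50;0 0 0 0 0 0 50;0 0 0 0 0 0 50;0 0 0 0 0 0 50;0 0 0 0 0 0 50;0 0 0 0 0 0 50;0 0 0 0 0 0 50;0 0 0 0 0 0 50'
```

```text
clock: 15.65
eef_pos: [0.5292, -0.1977, 0.0505]
ee_rot: [-3.141, 0.016, -0.0]
force: [-2.9, 2.0, 6.8]
finger_gap: 0.0577
grip_force: 30.0
clock: 16.45
eef_pos: [0.5292, -0.1977, 0.0505]
ee_rot: [-3.141, 0.016, -0.001]
force: [-1.7, 0.9, 6.1]
finger_gap: 0.0574
grip_force: 30.0
```

```bash
python3 -m creep '0 0 0 0.02 0 -0.005 50;0 0 0 0.06 0 -0.005 50;0 0 0 0.1 0 -0.005 50;0 0 0 0.15 0 -0.005 50;0 0 0 0.2 0 -0.005 50;0 0 0 0.25 0 -0.005 50;0 0 0 0.28 0 -0.005 50;0 0 0 0.28 0 -0.005 50';python3 -m creep '0 0 0 0.02 0 0 50;0 0 0 0.04 0 0 50;0 0 0 0.06 0 0 50;0 0 0 0.08 0 0 50;0 0 0 0.1 0 0 50;0 0 0 0.12 0 0 50;0 0 0 0.14 0 0 50;0 0 0 0.14 0 0 50'
```

```text
clock: 17.25
eef_pos: [0.5429, -0.1983, 0.0505]
ee_rot: [3.141, -0.016, -0.001]
force: [-3.2, -1.3, 4.3]
finger_gap: 0.0578
grip_force: 30.0
clock: 18.05
eef_pos: [0.5491, -0.1984, 0.0505]
ee_rot: [-3.141, 0.017, 0.003]
force: [-4.0, 0.5, 6.5]
finger_gap: 0.058
grip_force: 30.0
```

```bash
python3 -m creep '0 0 0 0.02 0 0 50;0 0 0 0.04 0 0 50;0 0 0 0.06 0 0 50;0 0 0 0.08 0 0 50;0 0 0 0.09 0 0 50;0 0 0 0.1 0 0 50;0 0 0 0.1 0 0 50;0 0 0 0.1 0 0 50'; python3 - <<'E'
from h import *
f=[]
for i in range(6):
    im=vision.camera('wrist' if i<3 else 'side');f.append(telemetry.observe()['force'])
    if i==2: cv2.imwrite('pics/w6.png',im)
cv2.imwrite('pics/s6.png',im)
print(np.mean(f,0),telemetry.observe()['eef_pos'])
ci=vision.camera_info('wrist');im=cv2.imread('pics/w6.png');H,S,V=cv2.split(cv2.cvtColor(im,cv2.COLOR_BGR2HSV))
def d(n,m,amin=8):
    for c in blobs(m,amin)[:3]: x,y,w,h=cv2.boundingRect(c);print(n,x,y,w,h)
roi=np.zeros_like(V,bool);roi[:190,140:320]=1
d('red',((H<6)|(H>174))&(S>130)&(V>120)&roi);d('green',(H>45)&(H<80)&(S>100)&roi);d('strip',(V>200)&(S<40)&roi);d('pad',(H>95)&(H<125)&(S>130)&(V>80)&roi)
E
```

```text
clock: 18.85
eef_pos: [0.5512, -0.1983, 0.0505]
ee_rot: [-3.14, 0.017, 0.011]
force: [-11.8, 1.6, 13.2]
finger_gap: 0.0575
grip_force: 30.0
[-11.62630653   1.72169821  13.08498923] [ 0.55120835 -0.19833749  0.05048948]
red 149 163 68 10
green 145 144 22 19
strip 143 43 177 102
strip 140 0 114 77
strip 199 152 121 38
pad 205 140 109 27
```

View pics/w6.png

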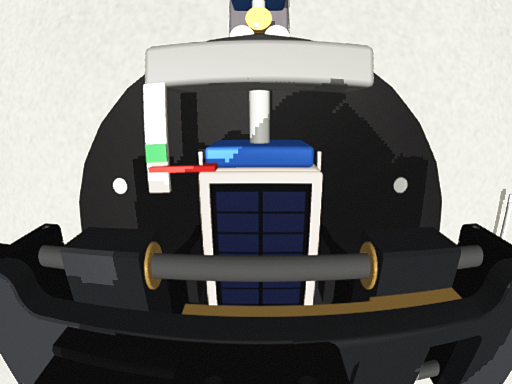

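```bash
python3 -m creep '0 0 0 0 0 -0.005 50;0 0 0 0 0 -0.01 50;0 0 0 0 0 -0.01 50;0 0 0 0 0 -0.01 50;0 0 0 0 0 -0.01 50;0 0 0 0 0 -0.01 50;0 0 0 0 0 -0.01 50;0 0 0 0 0 -0.01 50'; python3 - <<'E'
from h import *
print(R.from_rotvec(telemetry.observe()['ee_rot']).as_matrix().round(4),telemetry.observe()['wrist_torque'])
E
```

```text
clock: 19.95
eef_pos: [0.5519, -0.1984, 0.0505]
ee_rot: [-3.14, 0.017, 0.009]
force: [-8.2, 1.0, 7.6]
finger_gap: 0.0574
grip_force: 30.0
[[ 0.9999 -0.011  -0.0057]
 [-0.011  -0.9999  0.0012]
 [-0.0057 -0.0012 -1.    ]] [-0.0407821   1.88888777  0.07310652]
```

The box is flat and square to the pad. The pointer at (180,168) is just short of the green zone at rows 144 to 163, so travel is about 3 to 4 mm. I'll ease the downforce slightly and push further.

```bash
python3 -m creep '0 0 0 0.01 0 -0.01 50;0 0 0 0.03 0 -0.01 50;0 0 0 0.05 0 -0.01 50;0 0 0 0.07 0 -0.01 50;0 0 0 0.08 0 -0.01 50;0 0 0 0.09 0 -0.01 50;0 0 0 0.1 0 -0.01 50;0 0 0 0.1 0 -0.01 50'; cat > g.py <<'E'
from h import *
import sys
f=[];o=[]
for i in range(3):
    ci=vision.camera_info('wrist');im=vision.camera('wrist');s=telemetry.observe();f.append(s['force']);o.append(s['eef_pos'])
print('F',np.mean(f,0).round(1),'p',np.mean(o,0).round(4),'T',s['wrist_torque'].round(2),R.from_rotvec(s['ee_rot']).as_matrix()[:,0].round(4))
cv2.imwrite('pics/'+sys.argv[1],im);H,S,V=cv2.split(cv2.cvtColor(im,cv2.COLOR_BGR2HSV))
x=slice(149,166) # strip columns
red=(((H<6)|(H>174))&(S>130)&(V>110))[:,x];gr=((H>45)&(H<80)&(S>90))[:,x];wh=((V>150)&(S<40))[:,x]
X=lambda v:round(float(onz(ci,(157,v),.084,True)[0]*1000),2)
for n,m in(('red',red),('green',gr),('white',wh)):
    r=np.where(m[60:230].sum(1)>=5)[0]+60
    if len(r):print(n,r.min(),r.max()+1,'x mm',X(r.min()),X(r.max()+1),'mid',X((r.min()+r.max()+1)/2))
E
python3 g.py w7.png
```

```text
clock: 20.75
eef_pos: [0.5555, -0.1984, 0.0506]
ee_rot: [-3.14, 0.017, 0.013]
force: [-11.1, -0.1, 7.7]
finger_gap: 0.0578
grip_force: 30.0
F [-11.4   1.    7.3] p [ 0.5555 -0.1984  0.0506] T [-0.04  2.31  0.14] [ 0.9999 -0.0112 -0.0085]
red 167 172 x mm 607.28 604.97 mid 606.13
green 154 166 x mm 613.24 607.74 mid 610.5
white 60 202 x mm 655.62 590.69 mid 623.61
```

The pointer is at 606.1 mm and the zone centre is at about 609.1 mm (green from 604.9 to 613.2). Travel is about 6.2 mm, so 3 mm more is needed. I'll also level out the slight nose-down pitch.

```bash
python3 -m creep '0 0.03 0 0.01 0 0 50;0 0.06 0 0.02 0 0 50;0 0.1 0 0.03 0 0 50;0 0.1 0 0.04 0 0 50;0 0.1 0 0.05 0 0 50;0 0.1 0 0.06 0 0 50;0 0.1 0 0.07 0 0 50;0 0.1 0 0.07 0 0 50'; python3 g.py w8.png
```

```text
clock: 21.7
eef_pos: [0.5567, -0.1984, 0.0505]
ee_rot: [-3.138, 0.018, 0.006]
force: [-15.3, 1.1, 12.4]
finger_gap: 0.0577
grip_force: 30.0
F [-16.    1.4  12.7] p [ 0.5567 -0.1984  0.0505] T [-0.11  3.56  0.02] [ 0.9999 -0.0114 -0.0039]
red 167 172 x mm 608.37 606.05 mid 607.21
green 156 174 x mm 613.42 605.12 mid 609.29
white 60 204 x mm 656.85 590.78 mid 624.27
```

```bash
python3 -m creep '0 0 0 0 0 -0.006 50;0 0 0 0.01 0 -0.012 50;0 0 0 0.01 0 -0.016 50;0 0 0 0.01 0 -0.016 50;0 0 0 0.01 0 -0.016 50;0 0 0 0.01 0 -0.016 50;0 0 0 0.01 0 -0.016 50;0 0 0 0.01 0 -0.016 50'; python3 g.py w9.png
```

```text
clock: 22.65
eef_pos: [0.5581, -0.1984, 0.0506]
ee_rot: [-3.14, 0.018, 0.004]
force: [-11.6, 0.5, 5.0]
finger_gap: 0.0581
grip_force: 30.0
F [-12.1  -0.6   5. ] p [ 0.558  -0.1984  0.0505] T [-0.21  2.89  0.04] [ 0.9999 -0.0114 -0.0027]
red 166 172 x mm 610.07 607.29 mid 608.68
green 159 176 x mm 613.29 605.42 mid 609.38
white 60 206 x mm 658.12 591.04 mid 625.07
```

```bash
python3 -m creep '0 0 0 0.005 0 -0.004 50;0 0 0 0.01 0 -0.004 50;0 0 0 0.01 0 -0.004 50;0 0 0 0.01 0 -0.004 50;0 0 0 0.01 0 -0.004 50;0 0 0 0.01 0 -0.004 50;0 0 0 0.01 0 -0.004 50;0 0 0 0.01 0 -0.004 50'; python3 g.py w10.png; python3 - <<'E'
from h import *
cv2.imwrite('pics/top3.png',vision.camera('top'))
a=cv2.imread('pics/w10.png');b=vision.camera('side');cv2.imwrite('pics/fin.png',np.hstack([cv2.resize(a[40:310,80:440],None,fx=1.1,fy=1.1),cv2.resize(b[120:228,190:350],None,fx=2.5,fy=2.75)]))
E
```

```text
clock: 23.6
eef_pos: [0.5585, -0.1984, 0.0506]
ee_rot: [-3.14, 0.018, 0.004]
force: [-11.9, -0.5, 3.5]
finger_gap: 0.0581
grip_force: 30.0
F [-11.4   0.2   3.1] p [ 0.5585 -0.1984  0.0506] T [-0.3   2.66  0.05] [ 0.9999 -0.0114 -0.0026]
red 167 172 x mm 610.13 607.81 mid 608.97
green 160 178 x mm 613.35 605.01 mid 609.2
white 60 207 x mm 658.64 591.06 mid 625.36
```

View pics/fin.png

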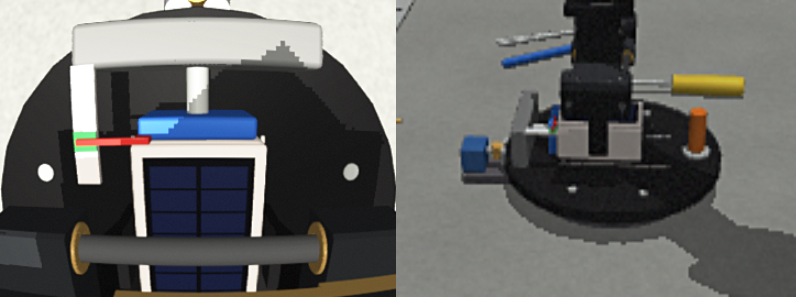

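The red pointer is mid-green (at about (100,142) in the crop, 608.97 against a zone centre of 609.2). The box sits flat and square on the pad with the grip held, so I'm handing in.

```bash
python3 -c "
from plant import robot
print(robot.job_done())"
```

```text
the job is handed in; nothing more can be done
None
```

The job is handed in: the turntable is in its detent, and the box is flat and square on the pad with the pointer within about 0.3 mm of mid-green (roughly 7.5 N), still gripped and pressed; the clock was about 24 s.

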